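# Free the child-locked blue tilt-out bin

### The job

Open the blue tilt-out bin: press the white pad of its child-lock hook down through the gap behind the blue front until the front springs ajar, then pull the front out towards the robot until it is fully tilted out. Leave the grey bin shut, and let the blue bin stay open with its hook sprung back up.

Things in the scene. Friction and masses are not known exactly. Their poses are not given: they have to be found in the camera images.
- blue: Blue tilt-out bin, a fixed box 170 mm wide (y), 220 deep (x), 160 high, teak slatted ledge on top; origin amid its underside, z up, front facing its own -x (the robot). A gap 52 mm across (x) and 154 long (y), open above, lies between the blue front's inner face (x = -88 mm) and the ledge (from x = -36). Tops of front and ledge: 160 mm. A canister 85 mm high stands on the ledge, x above 40.
- blue_pad (a point): Centre of the top of the white thumb pad (40 mm along x, 44 along y) of the blue bin's sprung hook, midway across the gap and 12 mm below its rims when up; the bin's axes; it moves down with the hook. In bin frame: x -62, y 0, z 148 mm. The pad's front edge lies 6 mm behind the front's inner face. Hook barbs and steel keepers lie 40 to 52 mm either side, below or within 2 mm of pad height.
- blue_hook (a joint): How far the blue bin's hook is pressed down, m: 0 = up (latched), end stop 0.015. It springs back when let go: 2 N to start, about 6 N at the end stop. From 0.008 on, its two upturned barbs are clear of the keepers and the front is free.
- blue_front (a joint): Tilt of the blue front (12 mm thick) about its foot (bin frame x -94, z 12 mm), rad: shut about 0.016; grows as its top comes towards the robot, end stop 0.5 (top edge 70 mm out, 20 lower). Hook pressed, a spring pops it ajar to about 0.21 (top edge 30 mm out); from there it stays where it is left, by friction, and takes about 2 N at the top edge, pushed from inside, to tilt on.
- grey_front (a joint): The same for the front of the grey bin, a like bin with a like hook that stands beside the blue one: about 0.016 = shut, and it is to stay shut.

How it is judged:
By the outcome, as a careful person would: the job done as asked, in the order asked, and still so for the second after the job is handed in, with the robot touching nothing.
It also fails if it takes over 29 s, if anything falls off the work surface, if the arm or the gripper's body presses on something with over 40 N, if the wrist force passes 120 N, or if a joint passes its speed limit or range.

### The arm

A 6-joint arm with a two-finger parallel gripper is mounted at the origin on the work surface. World frame = base frame: x ahead of the robot, y to its left, z up, the work surface at z = 0. Lengths are in m, angles in rad, forces in N, time in s.
With the tool pointing down it reaches from about 0.3 to 0.825 m from the base axis. Payload 5.4 kg.
Tool frame: the origin (TCP) lies at the very end of the fingers, on their centre line; the grasp point (between the pads) lies ctrl.pinch_z behind it (ctrl.pinch_z is the distance from the TCP to the grasp point, in m); z points along the fingers, y is the line along which they close (so a half turn about z gives the same grasp; the last joint's range is limited). The gripper opens to 92 mm and grips with 3 to 60 N. Pads are 20 mm wide; open, the fingers measure 128 mm over their backs; the gripper's body (75 mm by 189 mm) begins 69 mm behind the grasp point.
Start: joints at [-1.347, 0.158, 1.597, -0, 1.386, -0.21], TCP at [0.242, -0.522, 0.215] pointing down, gripper open.
Joint ranges: [-2.91, 2.91], [-0.94, 2.29], [0.18, 2.7], [-1.29, 4.43], [0.17, 2.64], [-3, 3]. Speed limits (rad/s): [2.57, 2.57, 3.14, 3.14, 3.14, 3.14].

### API

Orientations are given as a unit quaternion [x, y, z, w].
In Python, from rig import ctrl gives the robot as it stands. Calls block until the motion is done:
- ctrl.move_to(position, orientation): joint-space move of the TCP to a pose.
- ctrl.servo_line(position, attitude=None, vel=0.15): straight line of the TCP; attitude=None keeps the orientation; vel is the mean speed in m/s.
- ctrl.move_joints(angles): joint-space move.
- ctrl.gripper_open() and ctrl.close_gripper(): open the fingers fully, or close them until they stop; the grip force is fixed at half the most.
- ctrl.hold(seconds).
- ctrl.solve_ik(position, orientation): joint angles nearest the present ones, or None.
- ctrl.grab_frame(name): name is "scene" or "top" or "wrist"; returns a dict with "image" (400x640x3 uint8, red, green, blue), "camera_matrix" (3x3 intrinsics, pixels), "distortion" ([k1, k2, p1, p2, k3] as OpenCV has them; the pictures are not rectified), "view" (4x4, takes a point from world to camera coordinates); the wrist camera has in their place "mount" (4x4, takes a point from camera to tool coordinates, whose origin is the TCP and whose axes are the flange's). Camera axes: x right, y down, z forward; pixel columns grow to the right and rows downward; lengths in m; the calibration is good to about 2 mm. A picture is of the moment at which its call begins: read the wrist's pose just before it. There is no depth.
A pose or a line that the arm cannot do raises ctrl.MotionError and nothing moves.
- ctrl.close_job(): hands the job in; it is judged then, once.
Readings, each from a call of its own:
- ctrl.get_clock(): time.
- ctrl.get_joints(): joint angles.
- ctrl.get_dq(): joint speeds.
- ctrl.get_joint_torque(): joint torques, N m.
- ctrl.get_tcp_pos(): TCP position.
- ctrl.get_tcp_rot(): TCP orientation.
- ctrl.get_ft_force(): force on the tool from outside, world axes, zero at the start.
- ctrl.get_torque(): the same for the moment, N m.
- ctrl.get_gripper_width(): opening from 0.0 (shut) to 1.0 (fully open).
- ctrl.get_grip_force(): force on a finger pad.
Only numpy, scipy, OpenCV 4.12 (cv2) and the standard library are available. Lean on these libraries where they do the work, as an engineer would, in place of code of your own. Each camera call takes 0.05 s, during which the arm holds its last target. There are 200 camera calls.

## Working session

There is one attempt and no reset: what is moved stays moved. The work goes in short steps, each a Python script; the robot and the scene stay as the last script left them, time stands still between calls to the robot, and variables do not carry over. Pictures are saved under pics/ and viewed, at most 10 in all, crops included, and the job is handed in when it is done.

```bash
mkdir -p pics; python3 - <<'E'
from rig import ctrl
import cv2,pickle
d={}
for n in("scene","top"):
    f=ctrl.grab_frame(n);d[n]=f;cv2.imwrite(f"pics/{n}0.png",f["image"][:,:,::-1])
    print(n,f["camera_matrix"].tolist(),f["distortion"],f["view"])
pickle.dump(d,open("f0.pkl","wb"));print(ctrl.get_clock(),ctrl.pinch_z,ctrl.get_tcp_rot())
E
```

```text
scene [[424.2804638003651, 0.0, 324.24902234125665], [0.0, 424.2804638003651, 199.09152342491006], [0.0, 0.0, 1.0]] [-0.0068237  0.         0.         0.         0.       ] [[-0.86561001 -0.50062405  0.00973991  0.51582164]
 [-0.42899575  0.73144795 -0.53004391  0.31376303]
 [ 0.25822849 -0.4629897  -0.84791425  0.7366971 ]
 [ 0.          0.          0.          1.        ]]
top [[513.0348299037286, 0.0, 320.2579005723848], [0.0, 513.0348299037286, 200.66025067919276], [0.0, 0.0, 1.0]] [-0.06653937  0.          0.          0.          0.        ] [[ 0.00366798 -0.99956677 -0.02920315  0.00438838]
 [-0.98375738  0.00163415 -0.17949584  0.58659936]
 [ 0.1794658   0.0293872  -0.98332519  0.81803517]
 [ 0.          0.          0.          1.        ]]
0.1 0.0187 [ 9.76567224e-01  2.15211022e-01 -1.55843270e-05 -8.20362318e-04]
```

View pics/scene0.png

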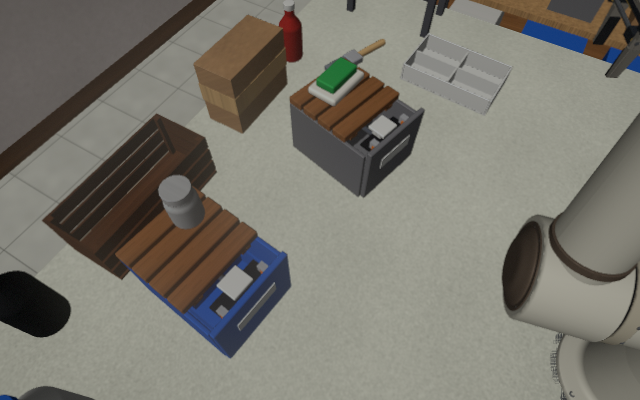

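View pics/top0.png

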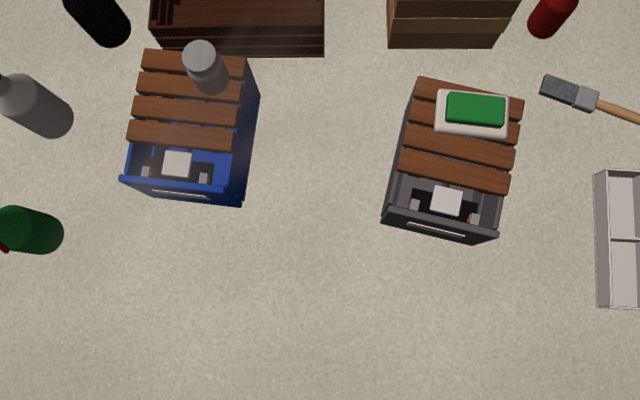

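The top view shows the blue bin at upper left, with its pad at about (177,163) and front top edge from (122,178) to (243,205). The scene view has the pad at about (235,283). I'll enlarge both.

```bash
python3 - <<'E'
import cv2,numpy as np
a=cv2.imread("pics/scene0.png")[210:360,110:310];b=cv2.imread("pics/top0.png")[30:220,105:275]
a=cv2.resize(a,None,fx=3.8,fy=3.8,interpolation=2)[:600];b=cv2.resize(b,None,fx=3,fy=3,interpolation=2)
cv2.imwrite("pics/sc.png",a);cv2.imwrite("pics/tc.png",b);print(a.shape,b.shape)
E
```

```text
(570, 760, 3) (570, 510, 3)
```

View pics/sc.png

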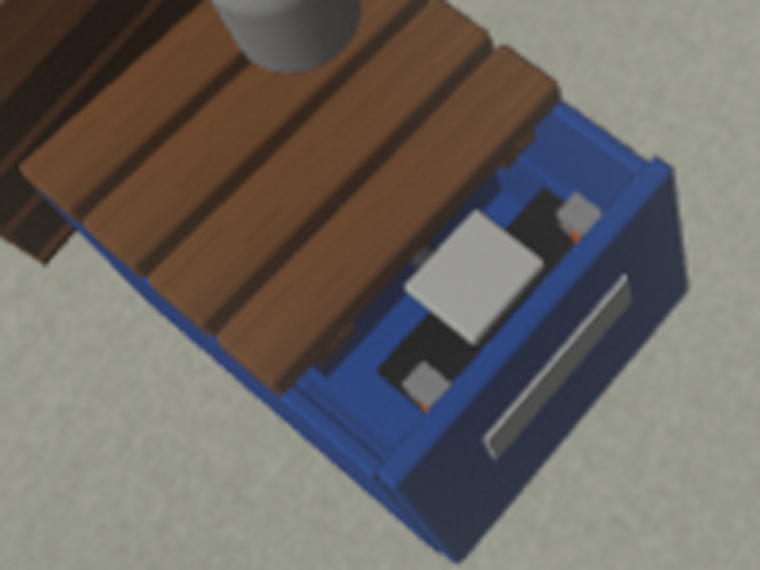

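View pics/tc.png

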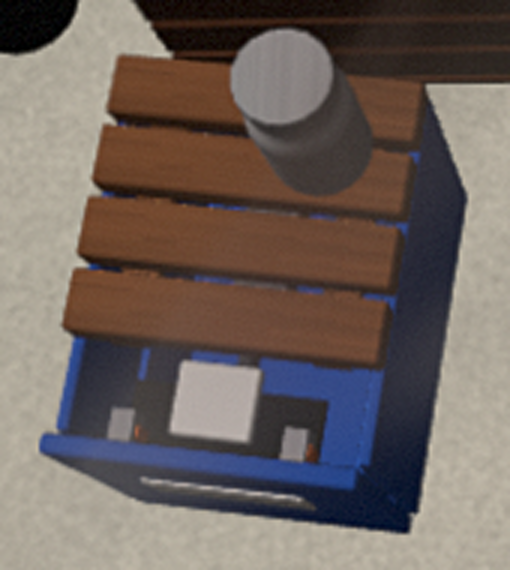

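The pad's four top corners read clearly in both crops, so I'll fit the bin pose (x, y, yaw) to them and the front's top corners.

```bash
cat > h.py <<'E'
import numpy as np,cv2
from scipy.optimize import least_squares
from scipy.spatial.transform import Rotation as R
def proj(f,P,view=None):
    V=f["view"] if view is None else view
    return cv2.projectPoints(np.asarray(P,float),cv2.Rodrigues(V[:3,:3])[0],V[:3,3],f["camera_matrix"],f["distortion"])[0][:,0]
def b2w(p,P):
    c,s=np.cos(p[2]),np.sin(p[2]);P=np.asarray(P,float)
    return P@np.array([[c,s,0],[-s,c,0],[0,0,1]])+[p[0],p[1],0]
def solve(obs,p0): # obs: list of (frame,view,P,px)
    g=lambda p:np.concatenate([(proj(f,b2w(p,P),v)-px).ravel() for f,v,P,px in obs])
    r=least_squares(g,p0,loss="soft_l1");return r.x,g(r.x).reshape(-1,2)
PAD=np.array([[-82,22,148],[-82,-22,148],[-42,-22,148],[-42,22,148]])/1e3
FR=np.array([[-102,85,160],[-102,-85,160]])/1e3
E
python3 - <<'E'
from h import *;import pickle
d=pickle.load(open("f0.pkl","rb"));P=np.vstack([PAD,FR])
s=np.array([[474,340],[543,265],[478,210],[406,285],[395,490],[672,172]])/3.8+[110,210]
t=np.array([[170,430],[250,442],[262,368],[182,362],[42,450],[353,487]])/3+[105,30]
p,r=solve([(d["scene"],None,P,s),(d["top"],None,P,t)],[.6,.25,0]);print(p,r.round(1).tolist())
print("pad",b2w(p,[[-.062,0,.148]]),np.hypot(*b2w(p,[[-.062,0,.148]])[0,:2]))
for k in d:
  p1,r=solve([(d[k],None,P,s if k=="scene" else t)],p);print(k,p1)
E
```

```text
[ 0.69061883  0.21807382 -0.12283308] [[0.3, 0.6], [1.3, -1.2], [-0.1, -0.9], [-0.5, 0.0], [-0.5, 0.4], [2.0, -1.8], [-1.1, 0.5], [-0.3, -0.2], [0.1, -0.5], [-0.5, -1.6], [-2.9, -0.0], [1.5, 0.7]]
pad [[0.62908597 0.22567034 0.148     ]] 0.6683384346955796
scene [ 0.69060007  0.2185384  -0.12550056]
top [ 0.6905057   0.21749998 -0.12059902]
```

Both views agree within about 2 mm, so I can set out: close the gripper, rise, go above the pad and take one close look.

```bash
cat >> h.py <<'E'
def quat(yaw): return (R.from_euler("z",yaw)*R.from_euler("x",np.pi)).as_quat()
E
python3 - <<'E'
from h import *;from rig import ctrl;import pickle
p=[.6906,.2181,-.1228]
print(ctrl.solve_ik(b2w(p,[-.062,0,.28])if 0 else b2w(p,[[-.062,0,.28]])[0],quat(p[2])))
ctrl.close_gripper()
q=ctrl.get_tcp_pos();ctrl.servo_line([q[0],q[1],.32],vel=.25)
ctrl.move_to(b2w(p,[[-.062,0,.25]])[0],quat(p[2]))
print(ctrl.get_clock(),ctrl.get_joints())
T=np.eye(4);T[:3,:3]=R.from_quat(ctrl.get_tcp_rot()).as_matrix();T[:3,3]=ctrl.get_tcp_pos()
f=ctrl.grab_frame("wrist");V=np.linalg.inv(T@f["mount"])
pickle.dump((f,V),open("w.pkl","wb"))
im=f["image"][:,:,::-1].copy()
print(T[:3,3],f["mount"],proj(f,b2w(p,PAD),V))
cv2.imwrite("pics/w1.png",im);print(ctrl.get_ft_force(),ctrl.get_gripper_width())
E
```

```text
[ 1.64092791e-01  3.69166859e-01  1.21689167e+00 -4.44089210e-16
  1.55553412e+00  1.85768912e+00]
4.9917 [ 1.62894687e-01  3.79791638e-01  1.26125947e+00 -1.94297926e-04
  1.50036409e+00  1.85757183e+00]
[0.62937176 0.2248831  0.25009641] [[ 1.70049034e-05 -9.54663101e-01 -2.97688365e-01  8.28644239e-02]
 [ 9.99999974e-01  8.33006378e-05 -2.10015404e-04  5.13794164e-04]
 [ 2.25291588e-04 -2.97688354e-01  9.54663078e-01 -1.70230936e-01]
 [ 0.00000000e+00  0.00000000e+00  0.00000000e+00  1.00000000e+00]] [[296.39875535 218.5620911 ]
 [350.13518634 218.5122334 ]
 [351.16226406 170.79487239]
 [295.13885335 170.85293423]]
[-0.70865054 -0.17225586  0.33370297] 0.003912211107308866
```

View pics/w1.png

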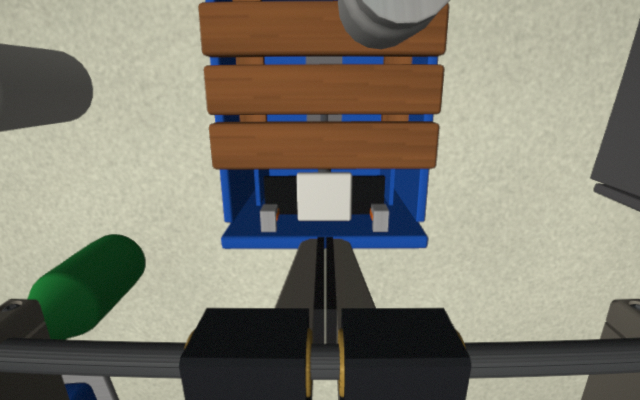

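The wrist view shows the pad at (297..352, 173..220). That is about 2 px (1.5 mm) nearer the robot than predicted, with the yaw aligned and the barbs well to the sides. Next I press in steps, watching the force.

```bash
python3 - <<'E'
from h import *;from rig import ctrl
p=[.6896,.2181,-.1228]
ctrl.servo_line(b2w(p,[[-.062,0,.155]])[0],quat(p[2]),vel=.12)
for z in np.arange(.150,.1335,-.002):
    ctrl.servo_line(b2w(p,[[-.062,0,z]])[0],vel=.02)
    F=ctrl.get_ft_force();print(round(z,3),ctrl.get_tcp_pos().round(4)if hasattr(ctrl.get_tcp_pos(),'round')else ctrl.get_tcp_pos(),np.round(F,1))
    if F[2]>9: break
ctrl.hold(.4);print(ctrl.get_clock(),ctrl.get_ft_force())
f=ctrl.grab_frame("wrist");g=ctrl.grab_frame("scene")
cv2.imwrite("pics/p.png",np.vstack([f["image"][100:400,160:480],g["image"][200:380,80:400]])[:,:,::-1])
E
```

```text
0.15 [0.628  0.2257 0.1499] [-0.2 -0.3  0.1]
0.148 [0.6282 0.2257 0.1482] [-0.1  0.   1.1]
0.146 [0.6283 0.2257 0.1463] [-0.8  0.6  2.8]
0.144 [0.6283 0.2257 0.1441] [-0.9 -1.   4. ]
0.142 [0.6282 0.2257 0.142 ] [ 0.1 -1.   3.9]
0.14 [0.6282 0.2257 0.14  ] [ 0.8 -0.3  3.6]
0.138 [0.6282 0.2257 0.138 ] [0.9 0.4 4.5]
0.136 [0.6283 0.2257 0.1361] [1.  0.2 4.5]
0.134 [0.6283 0.2257 0.1342] [0.7 0.2 5.4]
8.7833 [1.58295701 0.18787152 4.8832237 ]
```

View pics/p.png

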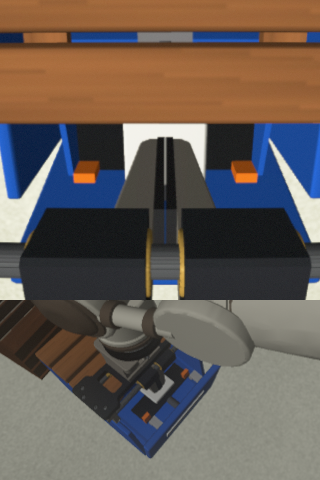

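The front has popped ajar: in both views the orange-tipped barbs are free of the keepers. Next I let the hook up, drop in between the pad and the front, and push the front out until the force rises.

```bash
python3 - <<'E'
from h import *;from rig import ctrl
p=[.6896,.2181,-.1228]
go=lambda x,z,v:ctrl.servo_line(b2w(p,[[x,0,z]])[0],vel=v)
go(-.062,.165,.08);go(-.098,.165,.08);go(-.098,.145,.06);print(ctrl.get_ft_force());go(-.098,.13,.04)
print(ctrl.get_clock(),ctrl.get_ft_force())
go(-.125,.13,.05);print(ctrl.get_ft_force())
for x in np.arange(-.129,-.153,-.002):
    go(x,.13,.02);F=np.array(ctrl.get_ft_force());print(round(x,3),F.round(1))
    if F[0]>10: break
ctrl.hold(.2);print(ctrl.get_clock(),ctrl.get_ft_force())
E
```

```text
[-0.82752465 -0.00365184 -0.14063967]
11.0333 [-0.11542212 -0.43996262 -0.21400624]
[ 0.68110279  0.28118318 -0.07214985]
-0.129 [ 0.6  0.4 -0. ]
-0.131 [ 0.7 -0.9 -0.1]
-0.133 [ 1.7 -0.8 -0.5]
-0.135 [ 1.5 -0.2 -0.9]
-0.137 [ 1.1 -0.8  0.1]
-0.139 [ 1.1 -0.2 -0.5]
-0.141 [ 1.3 -1.  -0.1]
-0.143 [ 5.  -0.5 -1.3]
-0.145 [ 7.6 -1.2 -1. ]
-0.147 [11.1 -2.3 -2.3]
14.525 [11.34234613 -1.46123496 -2.58964365]
```

The end stop was reached at about -0.142, as computed. I'll back off, rise clear and check.

```bash
python3 - <<'E'
from h import *;from rig import ctrl
p=[.6896,.2181,-.1228]
go=lambda x,z,v:ctrl.servo_line(b2w(p,[[x,0,z]])[0],vel=v)
go(-.120,.13,.05);go(-.120,.27,.12);ctrl.hold(.3)
print(ctrl.get_clock(),ctrl.get_ft_force())
f=ctrl.grab_frame("wrist");g=ctrl.grab_frame("scene")
cv2.imwrite("pics/e.png",np.vstack([f["image"][100:400,160:480],g["image"][200:380,80:400]])[:,:,::-1])
E
```

```text
16.8333 [-0.25906622  0.53004578  0.33165138]
```

View pics/e.png

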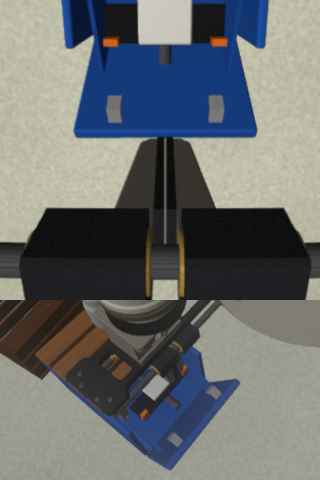

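The picture shows the front fully tilted out, the pad back up and the arm clear of everything. The grey bin was not touched, so I'll hand in.

```bash
python3 -c "
from rig import ctrl
print(ctrl.close_job())"
```

```text
the job is handed in; nothing more can be done
None
```

The blue bin's front is fully tilted out to its end stop with its hook sprung back up, the grey bin was never approached or touched, and I handed the job in at about 17 s on the robot's clock.

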